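# Key and pulley onto a gear unit spindle

## Robot

A 7-joint arm with a two-finger parallel gripper is mounted at the origin on the work surface. World frame = base frame: x ahead of the robot, y to its left, z up, the work surface at z = 0. Lengths are in m, angles in degrees, forces in N, time in s.
With the tool pointing down it reaches from about 0.425 to 0.875 m from the base axis. Payload 4.7 kg.
Tool frame: the origin (TCP) lies between the finger pads; the fingertips stand 22 mm ahead of it and the grasp point (between the pads) lies 3 mm ahead of it; z points along the fingers, y is the line along which they close (so a half turn about z gives the same grasp; the last joint's range is limited). The gripper opens to 87 mm and grips with 3 to 60 N. Pads are 19 mm wide; open, the fingers measure 117 mm over their backs; the gripper's body (75 mm by 190 mm) begins 51 mm behind the grasp point.
Start: joints at [68.818, 18.392, -4.016, 83.108, 1.295, 78.541, -3.26], TCP at [0.243, -0.603, 0.245] pointing down, gripper open.
Joint ranges: [-163.93, 163.93], [-17.29, 119.83], [-79.2, 71.16], [3.27, 140.29], [-89.18, 269.18], [5.43, 117.66], [-154.24, 154.24]. Speed limits (degrees/s): [147.25, 147.25, 180, 180, 180, 180, 180].

## Interface

Orientations are given as [roll, pitch, yaw] about the fixed x, y, z axes, in that order (R = Rz(yaw) Ry(pitch) Rx(roll)).
In Python, from cell import env gives the robot as it stands.
- The arm moves only by the tool drive_tool, never from a script. Its argument "moves" is a list of rows, each a list of 3 entries, a list of its own where there are three numbers: the shift along the tool's x, y, z in mm, then the turn, a rotation vector about the tool's x, y, z in rad, then the closure, from 0 (fully open) to 1 (shut). In form: [[[x, y, z], [wx, wy, wz], jaw], ...]. A call has 1 to 12 rows; each row shifts and turns the commanded pose from where the row before left it, along the tool's axes as they then stand; what a row does not reach is not made up. A row lasts 1/12 s, in which the tool goes at most 41.7 mm and 7.16 degrees, less where a joint would pass 70% of its speed; a pose out of reach is approached as far as the arm can. A call with a gripper value outside its range is refused whole. The fingers move at their own pace and stop on an object; "newtons" is the grip in N (left out, the last holds). Time passes only in rows, so rows that do not move let the fingers close. It gives the time, the measured TCP pose, the force, the opening and the grip force at its end, in the units of the state.
- env.get_obs(): the state, without advancing time (a new reading comes with each control period).
- env.read_camera(name): name is "scene" or "side" or "wrist"; returns (picture, depth): 480x640x3 uint8, blue, green, red; 480x640 float32, m along the optical axis (not along the pixel's ray), 0 where there is no reading.
- env.get_calibration(name): a dict with "fx", "fy", "cx", "cy" (pixels), "T" (4x4, takes a point from camera to world coordinates). Camera axes: x right, y down, z forward; pixel columns grow to the right and rows downward; lengths in m; the calibration is good to about 2 mm. A picture is of the moment at which its call begins: read the wrist's pose just before it. get_calibration takes no time and is no camera call; for the wrist camera it gives the pose at the moment of the call.
- env.sign_off(): hands the job in; it is judged then, once.
The state is a dict: "time_s": time; "qpos": joint angles; "joint_velocities": joint speeds; "effort": joint torques, N m; "tool_pos": TCP position; "tool_rot": TCP orientation; "force": force on the tool from outside, world axes, zero at the start; "wrist_torque": the same for the moment, N m; "grip_width": finger opening in m; "grasp_force": force on a finger pad.
Only numpy, scipy, OpenCV 4.12 (cv2) and the standard library are available. Lean on these libraries where they do the work, as an engineer would, in place of code of your own. Each camera call takes 0.05 s, during which the arm holds its last target. There are 200 camera calls.

## Task

Take the square steel key out of the wooden rack and drop it down the slot of the upright spindle until it rests at the bottom. Then slide the pulley, boss upwards, over the spindle with its keyway on the key, fully home on the shoulder and let go. Feel for the fit with light pushes, never force or drop the parts hard, and leave the copper pin, the screwdriver and the wrench where they are.

Things in the scene. Friction and masses are not known exactly. Their poses are not given: they have to be found in the camera images.
- unit: Gear unit bolted to the bench; origin under the housing on the spindle axis, z up. Green housing 130 x 130 mm, 44 mm high; a small motor (radius 28 mm, top below 60 mm) lies along its -x side, out to 154 mm. On it stands the spindle: round dark shoulder 72 mm diameter up to 78 mm height, then a bright shaft 40 mm diameter up to 118 mm. The spindle is stiff to turn (0.5 N m) and stays put.
- seat (a point): Point on the spindle axis at the shoulder's top face, 78 mm above the bench. The spindle's angle is NOT measured: its slot faces this point's +x axis turned about z by an unknown angle of up to 0.5 rad either way; find it by feel or by eye (a small red mark on the shoulder shows its side). Pulley fully home: its underside rests on the shoulder, its middle 25 mm above this point.
- shaft_end (a point): Point on the spindle axis at the shaft's end, 40 mm above the shoulder; end bevelled 1 mm. One straight slot 11.5 mm wide runs down the shaft's whole side, its floor 13.5 mm from the axis, open outwards and at the top, mouth bevelled 0.5 mm each side.
- pocket_floor (a point): Point on the spindle axis at the height of the slot's lower end, 28 mm below the shoulder's top. Within the shoulder the slot is a square pocket closed all round, from 13.5 to 25 mm from the axis, 11.5 mm wide. Key fully down: standing on this floor, its middle about 19 mm from the axis and 32 mm above this point, its top 4 mm below the shaft's end.
- key_mid (a point): Middle of the loose key: bright square steel bar 10 x 10 x 64 mm, 50 g, standing upright in the rack, 26 mm deep, its top 38 mm above the rack. z along its length (up), x and y square to its faces; any face may be turned inwards. Held by its top 13 mm it clears the shaft with its foot some 8 mm deep in the pocket; let go there, it falls the rest.
- pulley_mid (a point): Middle of the loose aluminium V-belt pulley, 0.35 to 0.6 kg, lying flat, boss up, z up on its axis; 25 mm above its underside. Blue rim 96 mm diameter, 20 mm high; plain round boss 65 mm diameter, rising 30 mm above the rim. Bore 42 mm right through, with a keyway 12 mm wide out to 26 mm from the axis on its +x side (red mark on the rim). Lower mouths bevelled 1 mm.
- rack: Fixed wooden rack 46 (x) x 110 (y) x 36 mm high, origin at the centre of its underside; two square holes 11 mm wide, 26 mm deep, at y = +26 and -26 mm: the key stands in one, the copper pin in the other, either way round.
- pin_mid (a point): Middle of a round copper pin, 9.6 mm diameter, 55 mm long, standing in the rack. Leave it alone.
- screwdriver_grip (a point): Red screwdriver lying on the bench beyond the work, point on its handle. Leave it alone.
- wrench_grip (a point): Steel wrench lying on the bench beyond the work, point on its handle. Leave it alone.
Not all that is in view belongs to the job. What is meant by the part that bears pulley_mid is not yellow, and is the smaller of those in its own colour.

How it is judged:
By the outcome, as a careful person would: the job done as asked, in the order asked, and still so for the second after the job is handed in, with the robot touching nothing.
It also fails if it takes over 72 s, if anything falls off the work surface, if the arm or the gripper's body presses on something with over 40 N, if the wrist force passes 120 N, or if a joint passes its speed limit or range.

## Working session

There is one attempt and no reset: what is moved stays moved. The work goes in short steps, Python scripts to look and compute and a tool call to move; the robot and the scene stay as the last step left them, time stands still between calls to the robot, and variables do not carry over. Pictures are saved under pics/ and viewed, at most 11 in all, crops included, and the job is handed in when it is done.

Besides the shell and the picture viewer there is one more tool, called after ">>>" by a JSON object that holds its "name" and its "arguments", one argument or row to a line. drive_tool: Moves the arm, as the interface text tells. Its arguments: {"type":"object","properties":{"moves":{"type":"array"},"newtons":{"type":"number"}},"required":["moves"]}

```bash
ls; mkdir -p pics; python3 - <<'E'
from cell import env
import cv2,numpy as np
o=env.get_obs();print({k:np.round(v,3) for k,v in o.items()})
for n in ("scene","side","wrist"):
    c=env.get_calibration(n)
    p,d=env.read_camera(n); cv2.imwrite(f"pics/{n}0.png",p); np.savez(f"pics/{n}0.npz",p=p,d=d,T=c["T"],K=[c["fx"],c["fy"],c["cx"],c["cy"]])
    print(n,np.round(c["T"],3).tolist(),c["fx"],c["cx"],c["cy"])
E
```

```text
pics
{'time_s': np.float64(0.0), 'qpos': array([68.819, 18.44 , -4.015, 83.174,  1.295, 78.542, -3.26 ]), 'joint_velocities': array([ 0.082,  0.046, -0.082, -0.063, -0.047, -0.022, -0.014]), 'effort': array([-1.0000e-03, -4.9129e+01, -4.0400e-01, -3.1253e+01, -6.4000e-02,
        4.4000e-02,  0.0000e+00]), 'tool_pos': array([ 0.243, -0.602,  0.243]), 'tool_rot': array([-1.79888e+02,  6.00000e-03,  2.19900e+01]), 'force': array([-0.301,  0.035,  1.224]), 'wrist_torque': array([-0.032, -0.008, -0.005]), 'grasp_force': np.float64(0.0), 'grip_width': np.float64(0.087)}
scene [[-0.744, 0.41, -0.528, 1.159], [0.669, 0.461, -0.584, 0.666], [0.004, -0.787, -0.617, 0.718], [0.0, 0.0, 0.0, 1.0]] 529.2397298766408 320.5346789852918 240.50388181903656
side [[0.988, -0.12, 0.097, 0.502], [-0.153, -0.685, 0.713, -0.792], [-0.019, -0.719, -0.695, 0.91], [0.0, 0.0, 0.0, 1.0]] 623.5008333156973 322.2230826925944 243.14363110678698
wrist [[0.375, -0.899, -0.228, 0.305], [-0.927, -0.363, -0.091, -0.579], [-0.001, 0.246, -0.969, 0.384], [0.0, 0.0, 0.0, 1.0]] 373.66155484160606 320.18159753572724 240.25928706515222
```

View pics/scene0.png

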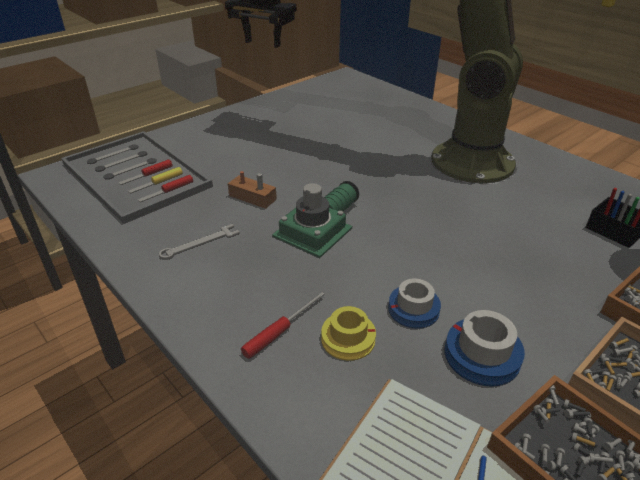

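View pics/side0.png

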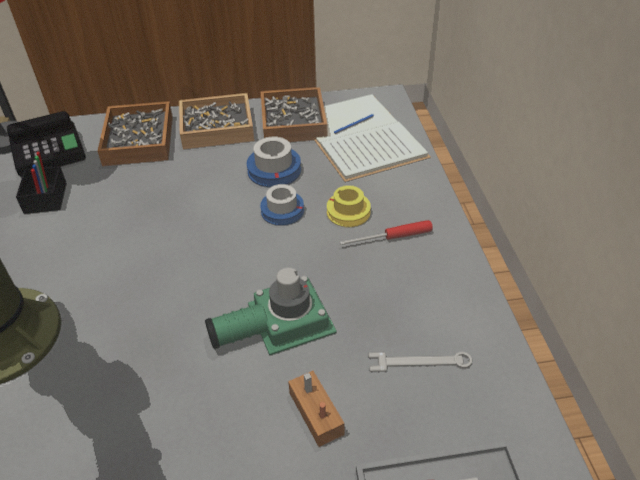

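The scene shows three pulleys: yellow at (349,332), a small blue one at (415,302) and a large blue one at (486,345). The small blue one fits, since it is not yellow and is the smaller of the two blue ones. The gear unit is at (313,215). The rack is at (252,190), with the bright key at (260,181) and the copper pin at (241,178). In the side view the small pulley is at (282,203), the spindle at (289,285), the key at (308,382) and the pin at (323,409).

```bash
cat > h.py <<'E'
import numpy as np,cv2
def load(n):
    z=np.load(f"pics/{n}.npz"); return z["p"],z["d"],z["T"],z["K"]
def ray(uv,T,K):
    uv=np.atleast_2d(uv).astype(float)
    r=np.c_[(uv[:,0]-K[2])/K[0],(uv[:,1]-K[3])/K[1],np.ones(len(uv))]@T[:3,:3].T
    return T[:3,3],r
def onz(uv,z,T,K):
    c,r=ray(uv,T,K); return c+r*((z-c[2])/r[:,2])[:,None]
def cloud(d,T,K,m=None):
    v,u=np.nonzero((d>0)&(m if m is not None else True))
    c,r=ray(np.c_[u,v],T,K); return c+r*d[v,u][:,None],u,v
def circ(P):
    A=np.c_[2*P[:,:2],np.ones(len(P))]; s=np.linalg.lstsq(A,(P[:,:2]**2).sum(1),rcond=None)[0]
    return s[:2],np.sqrt(s[2]+s[:2]@s[:2])
E
python3 - <<'E'
from h import *
p=load("scene0")[0]
a=cv2.resize(p[265:390,310:535],None,fx=3.5,fy=3.5,interpolation=cv2.INTER_CUBIC);cv2.imwrite("pics/c1.png",a)
s=load("side0")[0]
b=np.hstack([cv2.resize(s[250:450,255:375],(360,600),interpolation=3),cv2.resize(p[160:260,220:290],(420,600),interpolation=3)]);cv2.imwrite("pics/c2.png",b)
for n in("scene0","side0"):
    p,d,T,K=load(n); hsv=cv2.cvtColor(p,cv2.COLOR_BGR2HSV)
    P,u,v=cloud(d,T,K); H=np.full(d.shape,-1.);H[v,u]=P[:,2]; X=np.zeros(d.shape+(3,));X[v,u]=P
    print(n,'bench',np.median(H[300:340,40:100]))
    blue=cv2.inRange(hsv,(100,120,40),(130,255,255))
    k,l,st,_=cv2.connectedComponentsWithStats(blue)
    for i in range(1,k):
        if st[i,4]>150: print('blue',st[i],np.round(X[l==i].mean(0),3),np.round(np.percentile(X[l==i][:,2],[5,95]),3))
    # depth levels
    for nm,c,z0,z1 in(("shaft",(0.6,-.3),.112,.124),):
        pass
    m=(H>.1)&(H<.16); k,l,st,_=cv2.connectedComponentsWithStats(m.astype(np.uint8))
    for i in range(1,k):
        if 15<st[i,4]<2000: print('high',st[i],np.round(X[l==i].mean(0),4))
E
```

```text
scene0 bench -0.7493984896154056
blue [   0    0   64   42 2182] [ 0.668 -1.253  0.231] [0.185 0.282]
blue [ 341    0   69   56 1145] [-0.559 -0.894  0.065] [-0.034  0.149]
blue [409  34  29  26 184] [-0.825 -0.841 -0.075] [-0.126 -0.023]
blue [392 295  48  33 544] [0.566 0.283 0.014] [0.002 0.02 ]
blue [ 445  328   79   58 1863] [0.579 0.426 0.019] [0.003 0.027]
high [57  0  6  5 22] [ 0.3788 -1.8611  0.124 ]
high [  0   8 244  50 895] [ 0.2656 -1.1989  0.1419]
high [249  18  26  23 385] [-0.0216 -0.9684  0.1304]
high [ 454  108   56   31 1108] [0.0446 0.0269 0.1297]
high [303 183  19  18 269] [ 0.5422 -0.0439  0.1126]
side0 bench -0.0002782262779360001
blue [247 154  27  24 196] [0.509 0.387 0.026] [0.022 0.029]
blue [261 198  39  21 186] [0.54  0.238 0.019] [0.016 0.022]
high [  0 263  17  53 488] [ 0.064  -0.0117  0.1242]
high [277 268  23  24 438] [ 0.5402 -0.0549  0.1141]
```

View pics/c1.png

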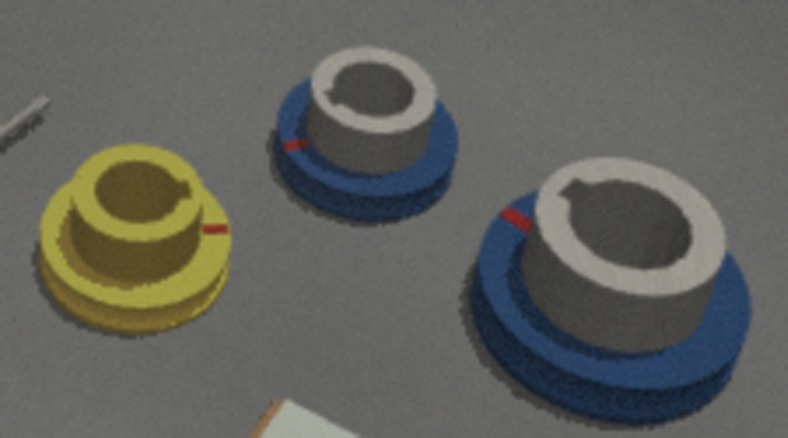

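View pics/c2.png

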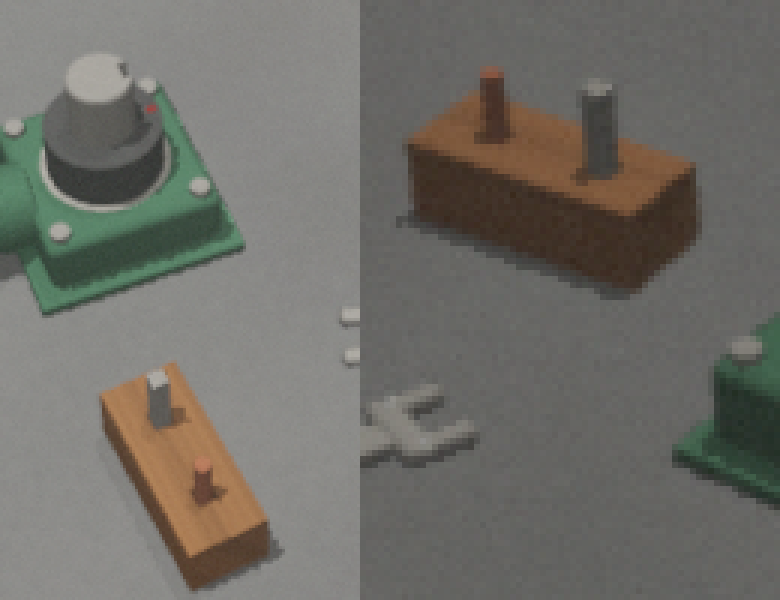

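c1 confirms it: the small blue pulley is the left of the two blue ones, with its red mark and keyway at its left. c2 shows the shaft slot at side pixel (296,273), the red mark at (305,286), the key top at (308,376) and the pin at (323,405).

```bash
python3 - <<'E'
from h import *
S={n:load(n) for n in("scene0","side0")}
def pr(nm,n,uv,z):print(nm,n,np.round(onz(uv,z,*S[n][2:])[0],4))
pr("key","side0",(307.7,376.2),.074);pr("key","scene0",(259.5,174.5),.074)
pr("pin","side0",(322.7,403.5),.065)
pr("slot","side0",(296.3,273.3),.118);pr("mark","side0",(305,285.7),.078)
for n in S:
    p,d,T,K=S[n]; P,u,v=cloud(d,T,K)
    m=(abs(P[:,2]-.118)<.004)&(np.hypot(P[:,0]-.54,P[:,1]+.05)<.04)
    q=np.c_[u,v][m].astype(np.float32); (c,_,_)=cv2.fitEllipse(cv2.convexHull(q)); pr("shaft",n,c,.118)
    m=(abs(P[:,2]-.05)<.005)&(np.hypot(P[:,0]-.55,P[:,1]-.26)<.06)
    q=np.c_[u,v][m].astype(np.float32); print(len(q)); (c,_,_)=cv2.fitEllipse(cv2.convexHull(q)); pr("boss",n,c,.05)
    hsv=cv2.cvtColor(p,cv2.COLOR_BGR2HSV); r=cv2.inRange(hsv,(0,150,90),(6,255,255))|cv2.inRange(hsv,(174,150,90),(180,255,255))
    r[hsv[...,2]<0]=0
    k,l,st,ce=cv2.connectedComponentsWithStats(r)
    for i in range(1,k):
        if 3<st[i,4]<60: print(n,st[i],ce[i].round(1),onz(ce[i],.02,T,K)[0].round(4),onz(ce[i],.078,T,K)[0].round(4))
    g=cv2.inRange(hsv,(65,90,40),(90,255,255))>0
    X,uu,vv=cloud(d,T,K,g); b=X[(abs(X[:,2]-.044)<.003)]; 
    if len(b): print(cv2.minAreaRect((b[:,:2]*1000).astype(np.float32)))
    w=cv2.inRange(hsv,(5,90,40),(18,255,255))>0
    X,uu,vv=cloud(d,T,K,w); b=X[(abs(X[:,2]-.036)<.004)&(np.hypot(X[:,0]-.55,X[:,1]+.25)<.12)]
    if len(b): print("rack",cv2.minAreaRect((b[:,:2]*1000).astype(np.float32)))
E
```

```text
key side0 [ 0.5494 -0.2301  0.074 ]
key scene0 [ 0.5475 -0.2248  0.074 ]
pin side0 [ 0.566 -0.277  0.065]
slot side0 [ 0.5561 -0.0469  0.118 ]
mark side0 [ 0.5705 -0.0422  0.078 ]
shaft scene0 [ 0.541 -0.045  0.118]
455
boss scene0 [0.5575 0.2616 0.05  ]
scene0 [392 305   3   3   5] [393. 306.] [0.5931 0.2404 0.02  ] [0.6402 0.2758 0.078 ]
scene0 [454 325   8   6  23] [457.3 327.2] [0.5475 0.3516 0.02  ] [0.5984 0.3777 0.078 ]
scene0 [369 330   6   1   6] [371.5 330. ] [0.6656 0.2549 0.02  ] [0.7067 0.2891 0.078 ]
((295.06280517578125, 161.9530792236328), (73.47714233398438, 740.0294799804688), 51.68902587890625)
rack ((554.9244384765625, -252.23158264160156), (54.13722229003906, 110.6111831665039), 18.587539672851562)
shaft side0 [ 0.5404 -0.053   0.118 ]
325
boss side0 [0.5565 0.2538 0.05  ]
side0 [0 0 4 2 6] [1.2 0.3] [-0.301   1.5323  0.02  ] [-0.2486  1.3807  0.078 ]
side0 [ 37 152   3   4   8] [ 37.8 153.2] [-0.0126  0.5538  0.02  ] [0.0209 0.4661 0.078 ]
side0 [ 31 169   8  24  41] [ 34.4 179. ] [-0.0027  0.4489  0.02  ] [0.0302 0.368  0.078 ]
side0 [276 174   2   3   5] [276.4 175.2] [0.5557 0.3631 0.02  ] [0.5522 0.2878 0.078 ]
((29.170976638793945, 412.02130126953125), (0.0, 0.0), 0.0)
rack ((556.8026123046875, -253.6141357421875), (46.853126525878906, 112.29898071289062), 17.65070152282715)
```

>>> {"name": "drive_tool", "arguments": {
  "moves": [
    [[35, -19, 0], [0, 0, 0], 0.6],
    [[35, -19, 0], [0, 0, 0], 0.6],
    [[35, -19, 0], [0, 0, 0], 0.6],
    [[35, -19, 0], [0, 0, 0], 0.6],
    [[35, -19, 0], [0, 0, 0], 0.6],
    [[35, -19, 0], [0, 0, 0], 0.6],
    [[35, -19, 0], [0, 0, 0], 0.6],
    [[35, -19, 0], [0, 0, 0], 0.6],
    [[35, -19, 0], [0, 0, 0], 0.6],
    [[35, -19, 0], [0, 0, 0], 0.6],
    [[35, -19, 0], [0, 0, 0], 0.6],
    [[35, -19, 0], [0, 0, 0], 0.6]
  ],
  "newtons": 20
}}

```text
time_s: 1.15
tool_pos: [0.5482, -0.2324, 0.2444]
tool_rot: [180.0, 0.0, 22.0]
force: [0.3, -0.5, -1.0]
grip_width: 0.0355
grasp_force: 0.0
```

>>> {"name": "drive_tool", "arguments": {
  "moves": [
    [[0, 0, 0], [0, 0, 0], 0.6],
    [[0, 0, 0], [0, 0, 0], 0.6],
    [[0, 0, 0], [0, 0, 0], 0.6]
  ]
}}

```text
time_s: 1.4
tool_pos: [0.5471, -0.2344, 0.2441]
tool_rot: [-180.0, 0.1, 22.0]
force: [0.2, -0.4, -0.3]
grip_width: 0.0345
grasp_force: 0.0
```

```bash
cat >> h.py <<'E'
def snap(n,tag):
    from cell import env
    o=env.get_obs();c=env.get_calibration(n);p,d=env.read_camera(n)
    cv2.imwrite(f"pics/{tag}.png",p);np.savez(f"pics/{tag}.npz",p=p,d=d,T=c["T"],K=[c["fx"],c["fy"],c["cx"],c["cy"]])
    print(round(float(o["time_s"]),2),o["tool_pos"].round(4),o["tool_rot"].round(2),o["force"].round(2),o["grip_width"].round(4));return p,d,c["T"],np.array([c["fx"],c["fy"],c["cx"],c["cy"]])
E
python3 -c "
from h import *
snap('wrist','w1')"
```

```text
Traceback (most recent call last):
  File "h.py", line 20, in snap
    print(round(float(o["time_s"]),2),o["tool_pos"].round(4),o["tool_rot"].round(2),o["force"].round(2),o["grip_width"].round(4));return p,d,c["T"],np.array([c["fx"],c["fy"],c["cx"],c["cy"]])
                                                                                                        ^^^^^^^^^^^^^^^^^^^^^
AttributeError: 'float' object has no attribute 'round'
```

View pics/w1.png

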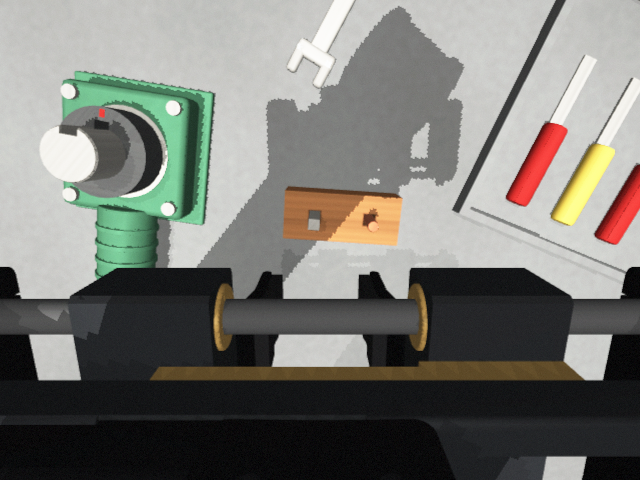

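The wrist view shows the key top at (314,219), the pin at (373,225), and the rack from (286,187) to (402,245). It also shows the shaft top at (68,153) with its slot at (68,130), and the red mark at (102,112).

```bash
sed -i 's/o\["grip_width"\].round(4)/round(float(o["grip_width"]),4)/' h.py; python3 - <<'E'
from h import *
p,d,T,K=load("w1"); hsv=cv2.cvtColor(p,cv2.COLOR_BGR2HSV)
print(hsv[213:232:2,304:326:2].tolist()[0], d[215:226:3,306:324:3])
P,u,v=cloud(d,T,K)
roi=(u>295)&(u<335)&(v>195)&(v<245)
print('key top levels',np.histogram(P[roi][:,2],bins=np.arange(.03,.085,.005)))
m=roi&(P[:,2]>.069); q=np.c_[u,v][m]; print(len(q)); 
c=q.mean(0); print('keytop px',c,onz(c,.074,T,K).round(4), P[m].mean(0).round(4))
xy=onz(q,.074,T,K)[:,:2]; print(cv2.minAreaRect((xy*1000).astype(np.float32)))
wood=cv2.inRange(hsv,(5,90,60),(20,255,255))>0
X,a,b=cloud(d,T,K,wood); s=(abs(X[:,2]-.036)<.004)&(a>270)&(a<420)&(b>170)
print('rack',cv2.minAreaRect((X[s][:,:2]*1000).astype(np.float32)),s.sum())
# shaft top
m=(abs(P[:,2]-.118)<.004)&(u<110)&(v>110)&(v<200)
q=np.c_[u,v][m]; h=cv2.convexHull(q.astype(np.int32))[:,0]
xy=onz(h,.118,T,K)
c,r=circ(xy); print('shaft',c.round(4),r,len(q),P[m].mean(0).round(4))
m=(abs(P[:,2]-.078)<.003)&(u<170)&(v>90)&(v<210);
print('shoulder z',P[m][:,2].mean())
red=cv2.inRange(hsv[90:130,85:120],(0,120,80),(8,255,255))|cv2.inRange(hsv[90:130,85:120],(172,120,80),(180,255,255))
y,x=np.nonzero(red); mk=onz((x.mean()+85,y.mean()+90),.078,T,K)[0]; print('mark',mk.round(4),np.degrees(np.arctan2(*(mk[:2]-c)[::-1])))
g=cv2.inRange(hsv,(60,80,40),(90,255,255))>0
X,a,b=cloud(d,T,K,g); s=(abs(X[:,2]-.044)<.003)&(np.hypot(X[:,0]-.54,X[:,1]+.05)<.12)
print('housing',cv2.minAreaRect((X[s][:,:2]*1000).astype(np.float32)),s.sum())
dark=(hsv[...,2]<70)&(np.hypot(*(np.indices(d.shape)-np.array([130,68])[:,None,None]))<14)
yy,xx=np.nonzero(dark); sl=onz((xx.mean(),yy.mean()),.118,T,K)[0]; print('slot',len(xx),sl.round(4),np.degrees(np.arctan2(*(sl[:2]-c)[::-1])))
E
```

```text
[[13, 150, 170], [13, 152, 168], [12, 148, 133], [30, 14, 91], [26, 20, 89], [30, 14, 88], [25, 17, 90], [24, 14, 89], [13, 120, 108], [12, 155, 166], [12, 151, 167]] [[0.35257974 0.33255154 0.33063057 0.33126935 0.33441913 0.3539855 ]
 [0.35443678 0.31825742 0.31833237 0.32044646 0.32038826 0.35413948]
 [0.3551593  0.31643954 0.31602767 0.31484696 0.3148564  0.3543222 ]
 [0.35604975 0.3177318  0.31522295 0.3161937  0.31572807 0.35467264]]
key top levels (array([  76, 1439,   10,    9,   11,   12,   11,   12,  123,   21,    0]), array([0.03 , 0.035, 0.04 , 0.045, 0.05 , 0.055, 0.06 , 0.065, 0.07 ,
       0.075, 0.08 , 0.085]))
147
keytop px [313.6462585  223.93877551] [[ 0.5472 -0.2297  0.074 ]] [ 0.5471 -0.2297  0.0739]
((547.0396118164062, -229.6227569580078), (10.387369155883789, 9.357155799865723), 21.97869300842285)
rack ((554.7492065429688, -254.55108642578125), (46.20811080932617, 109.66670227050781), 18.103931427001953) 5130
shaft [ 0.5386 -0.0518] 0.020283223994327443 2592 [ 0.5379 -0.0517  0.1179]
shoulder z 0.07810100391892268
mark [ 0.5681 -0.0437  0.078 ] 15.380383123100874
housing ((508.3512268066406, -58.23045349121094), (170.01121520996094, 108.07962036132812), 13.363094329833984) 5990
slot 0 [nan nan nan] nan<stdin>:26: RuntimeWarning: Mean of empty slice.
  ret = ret.dtype.type(ret / rcount)
```

>>> {"name": "drive_tool", "arguments": {
  "moves": [
    [[0, 0, 0], [0, 0, 0.068], 0.6],
    [[1.5, -4.5, 20], [0, 0, 0], 0.6],
    [[0, 0, 25], [0, 0, 0], 0.6],
    [[0, 0, 25], [0, 0, 0], 0.6],
    [[0, 0, 25], [0, 0, 0], 0.6],
    [[0, 0, 20], [0, 0, 0], 0.6],
    [[0, 0, 15], [0, 0, 0], 0.6],
    [[0, 0, 10], [0, 0, 0], 0.6],
    [[0, 0, 5], [0, 0, 0], 0.6],
    [[0, 0, 0], [0, 0, 0], 0.6],
    [[0, 0, 0], [0, 0, 0], 0.6],
    [[0, 0, 0], [0, 0, 0], 0.6]
  ]
}}

```text
time_s: 2.45
tool_pos: [0.5482, -0.2299, 0.1008]
tool_rot: [179.9, -0.1, 18.1]
force: [-0.2, 0.6, 1.0]
grip_width: 0.0346
grasp_force: 0.0
```

```bash
python3 -c "
from h import *
p=snap('wrist','w2')[0]; snap('side','s2')"
```

```text
2.45 [ 0.5482 -0.2299  0.1008] [ 1.7991e+02 -9.0000e-02  1.8070e+01] [-0.23  0.63  1.03] 0.0346
2.5 [ 0.5483 -0.2298  0.1009] [ 1.799e+02 -9.000e-02  1.808e+01] [0.25 0.61 0.39] 0.0346
```

View pics/w2.png

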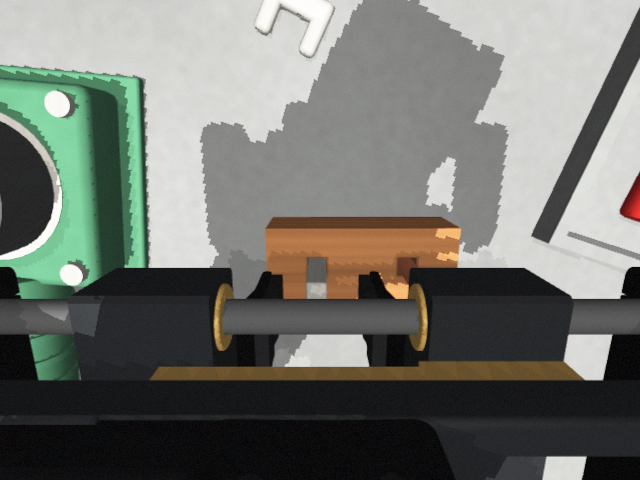

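The wrist view shows the key at columns 306–328, rows 257–297, between the fingertips at 272 and 372, with its sides square to the fingers.

```bash
python3 - <<'E'
from h import *
p,d,T,K=load("w2"); hsv=cv2.cvtColor(p,cv2.COLOR_BGR2HSV)
P,u,v=cloud(d,T,K); R=cv2.Rodrigues(np.radians([0,0,18.1]))[0]
m=(u>295)&(u<345)&(v>255)&(v<299)&(P[:,2]>.07)&(P[:,2]<.08)
L=(P[m]-[.5482,-.2299,0])@R; print(m.sum(),np.percentile(L,[2,50,98],axis=0).round(4),u[m].min(),u[m].max(),v[m].min())
E
```

```text
398 [[-0.0045 -0.0041  0.0706]
 [ 0.0003  0.0007  0.074 ]
 [ 0.0039  0.0055  0.0754]] 306 326 279
```

>>> {"name": "drive_tool", "arguments": {
  "moves": [
    [[0, -0.7, 8], [0, 0, 0], 0.6],
    [[0, 0, 6], [0, 0, 0], 0.6],
    [[0, 0, 4], [0, 0, 0], 0.6],
    [[0, 0, 0], [0, 0, 0], 0.6],
    [[0, 0, 0], [0, 0, 0], 0.7],
    [[0, 0, 0], [0, 0, 0], 0.8],
    [[0, 0, 0], [0, 0, 0], 0.9],
    [[0, 0, 0], [0, 0, 0], 1],
    [[0, 0, 0], [0, 0, 0], 1],
    [[0, 0, 0], [0, 0, 0], 1],
    [[0, 0, 0], [0, 0, 0], 1],
    [[0, 0, 0], [0, 0, 0], 1]
  ],
  "newtons": 15
}}

```text
time_s: 3.55
tool_pos: [0.5474, -0.2287, 0.0818]
tool_rot: [180.0, -0.0, 18.1]
force: [0.2, -0.4, 0.7]
grip_width: 0.01
grasp_force: 15.0
```

```bash
python3 -c "
from cell import env
o=env.get_obs();print(o['tool_pos'],o['tool_rot'],o['force'],o['wrist_torque'],o['qpos'])"
```

```text
[ 0.5474027  -0.22874338  0.08178191] [ 1.79975851e+02 -1.63429372e-02  1.80913238e+01] [ 0.2330664  -0.38424175  0.6513216 ] [-0.01886644  0.00432333 -0.02403105] [ 37.25487264  20.40317373 -20.3692137  101.23758418   8.08572536
  59.76073742 -57.93026818]
```

>>> {"name": "drive_tool", "arguments": {
  "moves": [
    [[0, 0, -5], [0, 0, 0], 1],
    [[0, 0, -10], [0, 0, 0], 1],
    [[0, 0, -15], [0, 0, 0], 1],
    [[0, 0, -25], [0, 0, 0], 1],
    [[0, 0, -30], [0, 0, 0], 1],
    [[0, 0, -30], [0, 0, 0], 1],
    [[0, 0, -25], [0, 0, 0], 1],
    [[0, 0, -10], [0, 0, 0], 1],
    [[0, -10, 0], [0, 0, 0], 1],
    [[-3, -20, 0], [0, 0, 0], 1],
    [[-5, -28, 0], [0, 0, 0], 1],
    [[-5, -28, 0], [0, 0, 0], 1]
  ],
  "newtons": 25
}}

```text
time_s: 4.55
tool_pos: [0.5063, -0.1494, 0.2292]
tool_rot: [-179.8, 0.2, 18.0]
force: [0.6, 0.6, 0.8]
grip_width: 0.0094
grasp_force: 25.0
```

>>> {"name": "drive_tool", "arguments": {
  "moves": [
    [[-5, -28, 0], [0, 0, 0], 1],
    [[-5, -28, 0], [0, 0, 0], 1],
    [[0, -18, 0], [0, 0, 0], 1],
    [[0, -10, 0], [0, 0, 0], 1],
    [[0, 0, 0], [0, 0, 0], 1],
    [[0, 0, 0], [0, 0, 0], 1],
    [[0, 0, 0], [0, 0, 0], 1]
  ]
}}

```text
time_s: 5.13
tool_pos: [0.473, -0.0757, 0.2313]
tool_rot: [180.0, 0.0, 18.0]
force: [0.8, -0.1, -0.5]
grip_width: 0.0095
grasp_force: 25.0
```

```bash
python3 -c "
from h import *
snap('wrist','w3')
p=load('w3')[0];cv2.imwrite('pics/w3c.png',cv2.resize(p[0:300,120:520],(800,600),interpolation=3))"
```

```text
5.13 [ 0.473  -0.0757  0.2313] [179.98   0.    17.99] [ 0.76 -0.07 -0.47] 0.0095
```

View pics/w3c.png

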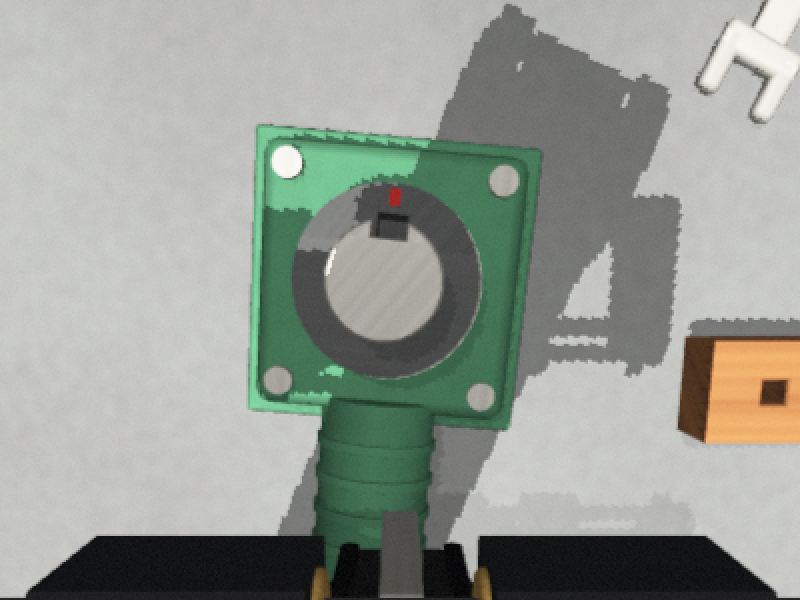

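The wrist view shows the shaft top at crop (384,280), its slot at (391,226) and the red mark at (395,197). The held key's foot is at (403,515). The slot direction is nearly straight ahead, along the tool's x.

```bash
python3 - <<'E'
from h import *
p,d,T,K=load("w3"); hsv=cv2.cvtColor(p,cv2.COLOR_BGR2HSV)
P,u,v=cloud(d,T,K)
TCP=np.array([.473,-.0757,.2313]); R=cv2.Rodrigues(np.radians([0,0,18.0]))[0]
near=np.hypot(u-312,v-140)<60
m=near&(abs(P[:,2]-.118)<.004)
mask=np.zeros(d.shape,np.uint8);mask[v[m],u[m]]=1
q=np.c_[u,v][m]; h=cv2.findContours(mask,0,1)[0]; h=max(h,key=len)[:,0]
xy=onz(h,.118,T,K)
c,r=circ(xy)
for i in range(5):
    e=np.hypot(*(xy[:,:2]-c).T); xy=xy[abs(e-np.median(e))<.0008]; c,r=circ(xy)
print('shaft',c.round(4),r.round(4),len(xy),'z',np.median(P[m][:,2]))
cx=T@[0,0,0,1]
# shoulder circle
m=near&(abs(P[:,2]-.078)<.003); mask=np.zeros(d.shape,np.uint8);mask[v[m],u[m]]=1
h=max(cv2.findContours(mask,0,1)[0],key=cv2.contourArea)[:,0]; y2=onz(h,.078,T,K)
c2,r2=circ(y2)
for i in range(6):
    e=np.hypot(*(y2[:,:2]-c2).T); y2=y2[abs(e-.036)<.0025-.0002*i]; c2,r2=circ(y2)
print('shoulder',c2.round(4),r2.round(4),len(y2))
red=cv2.inRange(hsv,(0,120,80),(8,255,255))|cv2.inRange(hsv,(172,120,80),(180,255,255))
y,x=np.nonzero(red[85:110,300:335]); mk=onz((x.mean()+300,y.mean()+85),.078,T,K)[0]
print('mark',mk.round(4),np.degrees(np.arctan2(*(mk[:2]-c2)[::-1])))
# slot: missing points of disc at z=.118
gx,gy=np.meshgrid(np.arange(-20,20.1,.25),np.arange(-20,20.1,.25)); ro=np.hypot(gx,gy)
g=np.stack([gx/1000+c[0],gy/1000+c[1],np.full(gx.shape,.118)],-1)
Ci=np.linalg.inv(T); pc=g@Ci[:3,:3].T+Ci[:3,3]; uu=K[0]*pc[...,0]/pc[...,2]+K[2]; vv=K[1]*pc[...,1]/pc[...,2]+K[3]
V=cv2.remap(hsv[...,2],uu.astype(np.float32),vv.astype(np.float32),1)
s=(V<90)&(ro<19)&(ro>12); n,l,st,ce=cv2.connectedComponentsWithStats(s.astype(np.uint8))
i=1+np.argmax(st[1:,4]); s=l==i
print('slot',s.sum()/16,gx[s].mean(),gy[s].mean(),np.degrees(np.arctan2(gy[s].mean(),gx[s].mean())))
print(cv2.minAreaRect(np.c_[gx[s],gy[s]].astype(np.float32)))
# housing outline
gm=cv2.inRange(hsv,(60,80,40),(90,255,255))>0
X,a,b=cloud(d,T,K,gm); 
# straight edges of base plate via lines in image: top edge, left edge
mm=(np.hypot(X[:,0]-c[0],X[:,1]-c[1])<.1)&(abs(X[:,2]-.044)<.002); Y=(X[mm]-[*c,0])@R; Y=Y[Y[:,0]>-.05]; print('housing in tool frame',cv2.minAreaRect((Y[:,:2]*1000).astype(np.float32)))
# key in hand
m=(v>250)&(u>300)&(u<345)&(P[:,2]>.14)&(P[:,2]<.2)&(np.hypot(P[:,0]-TCP[0],P[:,1]-TCP[1])<.02)
L=(P[m]-TCP)@R
for z0 in np.arange(-.085,-.04,.008):
    s=abs(L[:,2]-z0)<.004
    if s.sum()>10: print(round(z0,3),s.sum(),np.percentile(L[s][:,0],[5,50,95]).round(4),np.percentile(L[s][:,1],[3,50,97]).round(4))
E
```

```text
shaft [ 0.5377 -0.0502] 0.0194 111 z 0.11818647510572983
shoulder [ 0.538  -0.0501] 0.0356 270
mark [ 0.5683 -0.0438  0.078 ] 11.887334698178076
slot 52.75 15.985189573459715 3.4626777251184833 12.222452197833109
((16.083032608032227, 3.5180504322052), (5.034582614898682, 11.428714752197266), 12.26477336883545)
housing in tool frame ((0.23310470581054688, -0.21227645874023438), (107.32642364501953, 106.91727447509766), 85.33184814453125)
-0.069 40 [0.0035 0.0039 0.0043] [-0.0057 -0.0009  0.0035]
-0.061 77 [0.0036 0.0039 0.0042] [-0.0057 -0.0012  0.0033]
-0.053 82 [0.0032 0.0039 0.0043] [-0.0058 -0.0012  0.0037]
-0.045 92 [0.0036 0.0039 0.0043] [-0.0058 -0.0017  0.0035]
```

>>> {"name": "drive_tool", "arguments": {
  "moves": [
    [[0, 0, 0], [0, 0, 0.103], 1],
    [[9, -1.5, 0], [0, 0, 0], 1],
    [[20, -3, 0], [0, 0, 0], 1],
    [[30, -3.5, 0], [0, 0, 0], 1],
    [[20, -3, 0], [0, 0, 0], 1],
    [[10, -1.5, 10], [0, 0, 0], 1],
    [[0, 0, 15], [0, 0, 0], 1],
    [[0, 0, 6], [0, 0, 0], 1],
    [[0, 0, 0], [0, 0, 0], 1],
    [[0, 0, 0], [0, 0, 0], 1],
    [[0, 0, 0], [0, 0, 0], 1],
    [[0, 0, 0], [0, 0, 0], 1]
  ]
}}

```text
time_s: 6.18
tool_pos: [0.5574, -0.0436, 0.2015]
tool_rot: [180.0, -0.1, 12.2]
force: [-1.3, 0.2, 0.1]
grip_width: 0.0096
grasp_force: 25.0
```

```bash
python3 - <<'E'
from h import *
from cell import env
w=snap('wrist','w4');snap('side','s4'); o=env.get_obs();print(o['tool_pos'].round(4))
s=load('s4')[0];p=w[0]
cv2.imwrite('pics/c4.png',np.hstack([cv2.resize(p[100:300,220:420],(400,400),interpolation=3),cv2.resize(s[210:350,230:370],(400,400),interpolation=3)]))
E
```

```text
6.18 [ 0.5574 -0.0436  0.2015] [ 1.7995e+02 -8.0000e-02  1.2180e+01] [-1.3   0.21  0.1 ] 0.0096
6.23 [ 0.5573 -0.0435  0.2015] [ 1.7994e+02 -9.0000e-02  1.2180e+01] [ 0.21  0.17 -0.53] 0.01
[ 0.5573 -0.0434  0.2014]
```

View pics/c4.png

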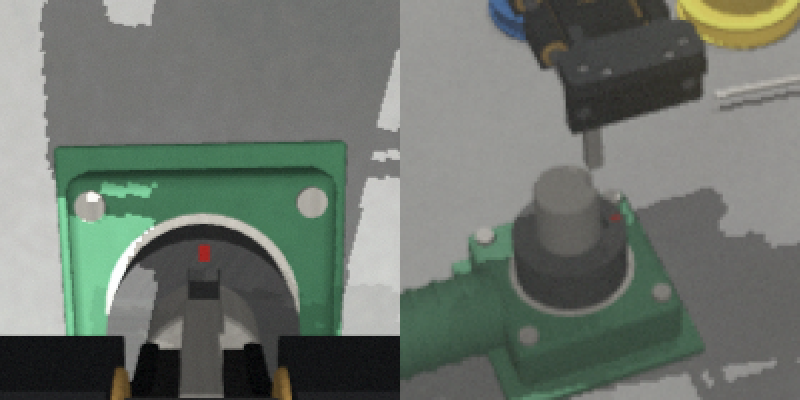

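The crop shows the pocket mouth at (204,283) and the mark at (205,254), with the key foot below it at columns 185–222. The side view shows the key hanging just above the slot.

```bash
python3 - <<'E'
from h import *
p,d,T,K=load("w4"); hsv=cv2.cvtColor(p,cv2.COLOR_BGR2HSV)
TCP=np.array([.5574,-.0435,.2015]);R=cv2.Rodrigues(np.radians([0,0,12.18]))[0]
P,u,v=cloud(d,T,K);L=(P-TCP)@R
m=(np.hypot(L[:,0],L[:,1])<.015)&(L[:,2]>-.08)&(L[:,2]<-.03)
print('foot z',np.percentile(L[m][:,2],[1,3]))
for z0 in(-.068,-.06,-.05):
    s=m&(abs(L[:,2]-z0)<.004); print('key',s.sum(),np.percentile(L[s][:,0],[50]).round(4),np.percentile(L[s][:,1],[2,98]).round(4),u[s].min(),u[s].max())
V=hsv[...,2]
for r in(238,241,244): print(r,V[r,305:340].tolist())
# pocket
roi=np.zeros(d.shape,bool);roi[234:249,308:336]=1
dk=roi&(V<45);yy,xx=np.nonzero(dk);print('dark',dk.sum(),xx.min(),xx.max(),yy.min(),yy.max())
for r in(238,241,244):
    c=xx[yy==r]
    if len(c): print(r,c.min(),c.max(),((onz([(c.min()-.5,r),(c.max()+.5,r)],.078,T,K)-TCP)@R).round(4)[:,:2].tolist())
red=cv2.inRange(hsv,(0,120,60),(8,255,255))|cv2.inRange(hsv,(172,120,60),(180,255,255))
y,x=np.nonzero(red[215:240,305:340]); print('mark',((onz((x.mean()+305,y.mean()+215),.078,T,K)[0]-TCP)@R).round(4))
m2=(abs(P[:,2]-.078)<.003)&(np.hypot(P[:,0]-.538,P[:,1]+.05)<.05)
mask=np.zeros(d.shape,np.uint8);mask[v[m2],u[m2]]=1
h=np.vstack(cv2.findContours(mask,0,1)[0])[:,0];y2=onz(h,.078,T,K);c2=np.array([.538,-.0495])
for i in range(8):
    e=np.hypot(*(y2[:,:2]-c2).T);s=abs(e-.036)<.003-.0002*i;c2,r2=circ(y2[s])
print('shoulder',c2,r2,s.sum(),((np.r_[c2,.078]-TCP)@R).round(4))
E
```

```text
foot z [-0.06965379 -0.06878543]
key 50 [0.0041] [-0.0059  0.0034] 312 328
key 73 [0.0041] [-0.0058  0.0033] 311 329
key 86 [0.0042] [-0.006   0.0036] 311 329
238 [74, 72, 74, 74, 75, 75, 73, 73, 66, 57, 61, 64, 60, 65, 65, 65, 66, 67, 76, 73, 74, 77, 79, 69, 50, 67, 72, 73, 77, 73, 74, 70, 74, 72, 71]
241 [78, 72, 75, 70, 71, 70, 69, 70, 70, 47, 39, 36, 37, 38, 40, 38, 37, 42, 40, 41, 38, 43, 40, 38, 48, 71, 73, 71, 73, 71, 69, 71, 72, 71, 74]
244 [73, 74, 73, 75, 80, 82, 81, 82, 76, 48, 37, 35, 38, 35, 34, 34, 36, 38, 39, 40, 38, 39, 39, 36, 52, 87, 95, 86, 86, 78, 73, 66, 65, 66, 71]
dark 112 315 328 241 248
241 315 328 [[-0.0006, 0.0027], [-0.0006, -0.0075]]
244 315 328 [[-0.0029, 0.0027], [-0.0029, -0.0075]]
mark [ 0.0105 -0.0024 -0.1235]
shoulder [ 0.53869507 -0.04995176] 0.03530644630817192 141 [-0.0196 -0.0024 -0.1235]
```

>>> {"name": "drive_tool", "arguments": {
  "moves": [
    [[0.1, 1.3, 0], [0, 0, 0], 1],
    [[0, 0, 4], [0, 0, 0], 1],
    [[0, 0, 4], [0, 0, 0], 1],
    [[0, 0, 2], [0, 0, 0], 1],
    [[0, 0, 2], [0, 0, 0], 1],
    [[0, 0, 2], [0, 0, 0], 1],
    [[0, 0, 2], [0, 0, 0], 1],
    [[0, 0, 0], [0, 0, 0], 1]
  ]
}}

```text
time_s: 6.95
tool_pos: [0.5571, -0.0444, 0.184]
tool_rot: [-180.0, 0.0, 12.2]
force: [-0.5, -0.2, -0.5]
grip_width: 0.0097
grasp_force: 25.0
```

>>> {"name": "drive_tool", "arguments": {
  "moves": [
    [[0, 0, 3], [0, 0, 0], 1],
    [[0, 0, 4], [0, 0, 0], 1],
    [[0, 0, 4], [0, 0, 0], 1],
    [[0, 0, 4], [0, 0, 0], 1],
    [[0, 0, 4], [0, 0, 0], 1],
    [[0, 0, 4], [0, 0, 0], 1],
    [[0, 0, 4], [0, 0, 0], 1],
    [[0, 0, 2], [0, 0, 0], 1],
    [[0, 0, 1], [0, 0, 0], 1],
    [[0, 0, 0], [0, 0, 0], 1]
  ]
}}

```text
time_s: 7.78
tool_pos: [0.5572, -0.0444, 0.1543]
tool_rot: [-180.0, 0.0, 12.2]
force: [-0.7, -1.4, -0.3]
grip_width: 0.0097
grasp_force: 25.0
```

>>> {"name": "drive_tool", "arguments": {
  "moves": [
    [[0, 0, 1], [0, 0, 0], 1],
    [[0, 0, 1], [0, 0, 0], 1],
    [[0, 0, 1], [0, 0, 0], 1],
    [[0, 0, 1], [0, 0, 0], 1],
    [[0, 0, 0], [0, 0, 0], 1]
  ]
}}

```text
time_s: 8.2
tool_pos: [0.5572, -0.0444, 0.1504]
tool_rot: [180.0, 0.0, 12.2]
force: [-0.1, 0.5, -0.7]
grip_width: 0.0094
grasp_force: 25.0
```

>>> {"name": "drive_tool", "arguments": {
  "moves": [
    [[0, 0, 1], [0, 0, 0], 1],
    [[0, 0, 1], [0, 0, 0], 1],
    [[0, 0, 1], [0, 0, 0], 1],
    [[0, 0, 0], [0, 0, 0], 1],
    [[0, 0, 0], [0, 0, 0], 1]
  ]
}}

```text
time_s: 8.62
tool_pos: [0.5572, -0.0444, 0.1474]
tool_rot: [180.0, 0.0, 12.2]
force: [1.6, 0.0, -0.0]
grip_width: 0.01
grasp_force: 25.0
```

>>> {"name": "drive_tool", "arguments": {
  "moves": [
    [[0, 0, 1], [0, 0, 0], 1],
    [[0, 0, 1], [0, 0, 0], 1],
    [[0, 0, 1], [0, 0, 0], 1],
    [[0, 0, 1], [0, 0, 0], 1],
    [[0, 0, 1], [0, 0, 0], 1],
    [[0, 0, 0.3], [0, 0, 0], 1],
    [[0, 0, 0], [0, 0, 0], 1],
    [[0, 0, 0], [0, 0, 0], 1]
  ]
}}

```text
time_s: 9.28
tool_pos: [0.5573, -0.0445, 0.1422]
tool_rot: [180.0, 0.0, 12.2]
force: [-0.7, -0.1, -0.2]
grip_width: 0.0095
grasp_force: 25.0
```

```bash
python3 - <<'E'
from cell import env
o=env.get_obs();print(o['tool_pos'].round(4),o['force'].round(2),o['wrist_torque'].round(3))
E
```

```text
[ 0.5573 -0.0445  0.1422] [-0.72 -0.15 -0.21] [ 0.    -0.015 -0.056]
```

>>> {"name": "drive_tool", "arguments": {
  "moves": [
    [[0, 0, 0], [0, 0, 0], 0.75],
    [[0, 0, 0], [0, 0, 0], 0.7],
    [[0, 0, 0], [0, 0, 0], 0.6],
    [[0, 0, 0], [0, 0, 0], 0.6],
    [[0, 0, 0], [0, 0, 0], 0.6],
    [[0, 0, -5], [0, 0, 0], 0.5],
    [[0, 0, -15], [0, 0, 0], 0.3],
    [[-10, 0, -30], [0, 0, 0], 0],
    [[-30, 0, -30], [0, 0, 0], 0],
    [[-30, 0, -20], [0, 0, 0], 0],
    [[0, 0, 0], [0, 0, 0], 0],
    [[0, 0, 0], [0, 0, 0], 0]
  ]
}}

```text
time_s: 10.28
tool_pos: [0.4897, -0.0598, 0.2438]
tool_rot: [179.8, -0.2, 12.1]
force: [-0.5, 0.2, -0.3]
grip_width: 0.0737
grasp_force: 0.0
```

```bash
python3 - <<'E'
from h import *
p,d,T,K=snap('wrist','w5');q=load('w5')
P,u,v=cloud(d,T,K)
a=np.radians(12.15);R=np.array([[np.cos(a),-np.sin(a)],[np.sin(a),np.cos(a)]])
L=(P[:,:2]-[.5378,-.0502])@R
m=(abs(L[:,0]-.019)<.0035)&(abs(L[:,1])<.003); print('key top z',np.percentile(P[m][:,2],[5,50,95]).round(4),m.sum())
cu,cv=int(u[m].mean()),int(v[m].mean());print(cu,cv)
m=(np.hypot(L[:,0]+.005,L[:,1])<.01);print('shaft z',np.median(P[m][:,2]).round(4))
E
```

```text
10.28 [ 0.4897 -0.0598  0.2438] [179.81  -0.2   12.1 ] [-0.5   0.23 -0.34] 0.0737
key top z [0.1131 0.1144 0.1152] 92
318 143
shaft z 0.1183
```

>>> {"name": "drive_tool", "arguments": {
  "moves": [
    [[8, -30, 0], [0, 0, 0], 0],
    [[9, -34, 0], [0, 0, 0], 0],
    [[9, -34, 0], [0, 0, 0], 0],
    [[9, -34, 0], [0, 0, 0], 0],
    [[9, -34, 0], [0, 0, 0], 0],
    [[9, -34, 0], [0, 0, 0], 0],
    [[9, -34, 0], [0, 0, 0], 0],
    [[9, -34, 0], [0, 0, 0], 0],
    [[9, -34, 0], [0, 0, 0], 0],
    [[9, -34, 0], [0, 0, 0], 0],
    [[0, 0, 0], [0, 0, 0.1], 0],
    [[0, 0, 0], [0, 0, 0.1], 0]
  ]
}}

```text
time_s: 11.33
tool_pos: [0.5039, 0.2923, 0.2396]
tool_rot: [-179.9, 0.3, 0.8]
force: [-0.0, -1.5, 0.0]
grip_width: 0.0868
grasp_force: 0.0
```

>>> {"name": "drive_tool", "arguments": {
  "moves": [
    [[0, 0, 0], [0, 0, 0.11], 0],
    [[0, 0, 0], [0, 0, 0.11], 0],
    [[0, 0, 0], [0, 0, 0.11], 0],
    [[0, 0, 0], [0, 0, 0.11], 0],
    [[0, 0, 0], [0, 0, 0.11], 0],
    [[0, 0, 0], [0, 0, 0], 0],
    [[0, 0, 0], [0, 0, 0], 0],
    [[0, 0, 0], [0, 0, 0], 0]
  ]
}}

```text
time_s: 12.0
tool_pos: [0.5039, 0.2895, 0.2361]
tool_rot: [179.4, 0.2, -26.1]
force: [-0.2, 0.3, 0.4]
grip_width: 0.0869
grasp_force: 0.0
```

```bash
cat > pul.py <<'E'
from h import *
def disc(P,u,v,T,K,shape,c0,z,rad,lim,tol=.003):
    m=(abs(P[:,2]-z)<tol)&(np.hypot(P[:,0]-c0[0],P[:,1]-c0[1])<lim)
    mask=np.zeros(shape,np.uint8);mask[v[m],u[m]]=1
    h=np.vstack(cv2.findContours(mask,1,1)[0])[:,0];y=onz(h,z,T,K);c=np.array(c0)
    for i in range(9):
        e=np.hypot(*(y[:,:2]-c).T);s=abs(e-rad)<.006-.0005*i;c,r=circ(y[s])
    return c,r,s.sum()
E
python3 - <<'E'
from pul import *
p,d,T,K=snap('wrist','w6');hsv=cv2.cvtColor(p,cv2.COLOR_BGR2HSV)
P,u,v=cloud(d,T,K)
m=(abs(P[:,2]-.05)<.004)&(np.hypot(P[:,0]-.557,P[:,1]-.258)<.05); c0=P[m][:,:2].mean(0);print(m.sum(),c0)
cb=disc(P,u,v,T,K,d.shape,c0,.05,.0325,.05);print('boss',cb)
print('bore',disc(P,u,v,T,K,d.shape,cb[0],.05,.021,.05))
print('rim',disc(P,u,v,T,K,d.shape,cb[0],.02,.048,.06))
c=cb[0]
red=cv2.inRange(hsv,(0,120,60),(8,255,255))|cv2.inRange(hsv,(172,120,60),(180,255,255))
X,a,b=cloud(d,T,K,red>0);s=np.hypot(X[:,0]-c[0],X[:,1]-c[1])<.055;print('mark',s.sum(),X[s].mean(0).round(4),a[s].mean(),b[s].mean(),np.degrees(np.arctan2(*(X[s].mean(0)[:2]-c)[::-1])))
# keyway: non-top region beyond bore radius
gx,gy=np.meshgrid(np.arange(-33,33.1,.25),np.arange(-33,33.1,.25)); ro=np.hypot(gx,gy);g=np.stack([gx/1000+c[0],gy/1000+c[1],np.full(gx.shape,.05)],-1)
Ci=np.linalg.inv(T);pc=g@Ci[:3,:3].T+Ci[:3,3];uu=(K[0]*pc[...,0]/pc[...,2]+K[2]).astype(np.float32);vv=(K[1]*pc[...,1]/pc[...,2]+K[3]).astype(np.float32)
D=cv2.remap(d,uu,vv,0);s=(D>pc[...,2]+.006)&(ro>22)&(ro<25.5)
print('keyway',s.sum()/16,np.degrees(np.arctan2(gy[s].mean(),gx[s].mean())))
W=cv2.remap(p,uu,vv,1)
cv2.imwrite('pics/c6.png',np.hstack([cv2.resize(p,(533,400)),cv2.resize(W[::-1],(265,265)).copy() if 0 else cv2.copyMakeBorder(W[::-1],0,400-265,0,0,0)]))
E
```

```text
12.0 [0.5039 0.2895 0.2361] [179.4    0.19 -26.13] [-0.16  0.29  0.39] 0.0869
2625 [0.55346785 0.25769963]
boss (array([0.55353329, 0.25774147]), np.float64(0.03202510609324196), np.int64(224))
bore (array([0.55367752, 0.25780557]), np.float64(0.02138242647705708), np.int64(133))
rim (array([0.55354319, 0.25771465]), np.float64(0.04748937974501847), np.int64(299))
mark 86 [0.5906 0.2399 0.0207] 323.4418604651163 107.83720930232558 -25.679682352923614
keyway 40.75 -26.225940150830574
```

View pics/c6.png

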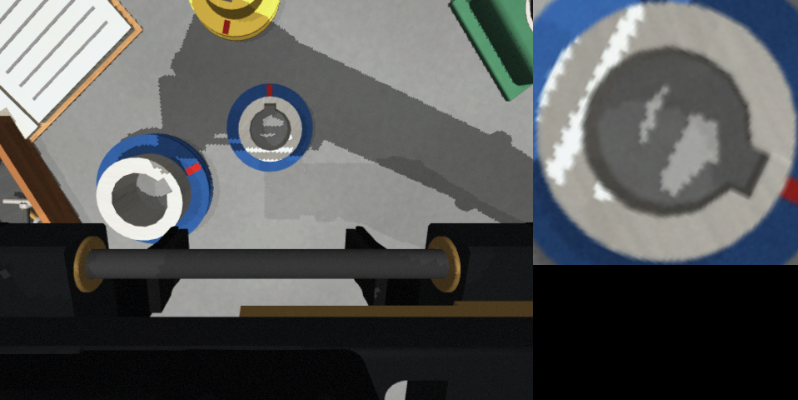

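The view shows the small blue pulley at (270,127), with its keyway and mark pointing straight ahead along the tool's x, at −26°. The big pulley is clear, at (140,190).

>>> {"name": "drive_tool", "arguments": {
  "moves": [
    [[20, 2, 0], [0, 0, 0], 0],
    [[25, 2, 0], [0, 0, 0], 0],
    [[13.5, 1.5, 10], [0, 0, 0], 0],
    [[0, 0, 25], [0, 0, 0], 0],
    [[0, 0, 30], [0, 0, 0], 0],
    [[0, 0, 20], [0, 0, 0], 0],
    [[0, 0, 15], [0, 0, 0], 0],
    [[0, 0, 5], [0, 0, 0], 0],
    [[0, 0, 0], [0, 0, 0], 0],
    [[0, 0, 0], [0, 0, 0], 0],
    [[0, 0, 0], [0, 0, 0], 0]
  ],
  "newtons": 15
}}

```text
time_s: 12.97
tool_pos: [0.5549, 0.2565, 0.1332]
tool_rot: [179.5, 0.0, -26.4]
force: [0.0, -0.5, 0.4]
grip_width: 0.0867
grasp_force: 0.0
```

```bash
python3 - <<'E'
from pul import *
p,d,T,K=snap('wrist','w7')
from cell import env
print(env.get_obs()['tool_rot'],env.get_obs()['qpos'].round(1))
TCP=env.get_obs()['tool_pos'];a=np.radians(-26.1);R=np.array([[np.cos(a),-np.sin(a)],[np.sin(a),np.cos(a)]])
P,u,v=cloud(d,T,K)
try:
    c,r,n=disc(P,u,v,T,K,d.shape,[.5536,.2577],.05,.0325,.05);print('boss',c,r,n,(c-TCP[:2])@R)
    c,r,n=disc(P,u,v,T,K,d.shape,[.5536,.2577],.02,.048,.06);print('rim',c,r,n,(c-TCP[:2])@R)
except Exception as e: print(e)
E
```

```text
12.97 [0.5549 0.2565 0.1332] [ 1.7952e+02  4.0000e-02 -2.6350e+01] [ 0.05 -0.5   0.39] 0.0867
[ 1.79526489e+02  2.17488079e-02 -2.63475410e+01] [  -5.5   20.5  -26.8   95.5   10.2   66.8 -151.2]
boss [0.55391095 0.25773703] 0.03215205281763611 241 [-0.00143658  0.0006474 ]
rim [0.5537272  0.25773453] 0.04760143150882469 320 [-0.00160049  0.00056431]
```

>>> {"name": "drive_tool", "arguments": {
  "moves": [
    [[0, 0, 0], [0, 0, -0.1], 0],
    [[0, 0, 0], [0, 0, -0.1], 0],
    [[0, 0, 0], [0, 0, -0.08], 0],
    [[-0.5, -2.2, 0], [0.008, 0, 0], 0],
    [[0, 0, 20], [0, 0, 0], 0],
    [[0, 0, 25], [0, 0, 0], 0],
    [[0, 0, 20], [0, 0, 0], 0],
    [[0, 0, 10], [0, 0, 0], 0],
    [[0, 0, 5], [0, 0, 0], 0],
    [[0, 0, 0], [0, 0, 0], 0],
    [[0, 0, 0], [0, 0, 0], 0]
  ]
}}

```text
time_s: 13.93
tool_pos: [0.5543, 0.2588, 0.0529]
tool_rot: [180.0, 0.2, -10.3]
force: [0.1, -0.1, 0.1]
grip_width: 0.0871
grasp_force: 0.0
```

>>> {"name": "drive_tool", "arguments": {
  "moves": [
    [[0, 0, 4], [0, 0, 0], 0],
    [[0, 0, 3], [0, 0, 0], 0],
    [[0, 0, 0], [0, 0, 0], 0.1],
    [[0, 0, 0], [0, 0, 0], 0.15],
    [[0, 0, 0], [0, 0, 0], 0.2],
    [[0, 0, 0], [0, 0, 0], 0.25],
    [[0, 0, 0], [0, 0, 0], 0.3],
    [[0, 0, 0], [0, 0, 0], 0.4],
    [[0, 0, 0], [0, 0, 0], 0.5],
    [[0, 0, 0], [0, 0, 0], 0.6]
  ],
  "newtons": 10
}}

```text
time_s: 14.77
tool_pos: [0.5537, 0.2587, 0.045]
tool_rot: [180.0, 0.2, -10.3]
force: [1.0, 2.8, 0.5]
grip_width: 0.0645
grasp_force: 10.0
```

>>> {"name": "drive_tool", "arguments": {
  "moves": [
    [[0, 0, 0], [0, 0, 0], 1],
    [[0, 0, 0], [0, 0, 0], 1],
    [[0, 0, 0], [0, 0, 0], 1],
    [[0, 0, 0], [0, 0, 0], 1]
  ],
  "newtons": 45
}}

```text
time_s: 15.1
tool_pos: [0.5537, 0.2586, 0.045]
tool_rot: [180.0, 0.2, -10.3]
force: [0.4, 1.6, 0.8]
grip_width: 0.0637
grasp_force: 45.0
```

>>> {"name": "drive_tool", "arguments": {
  "moves": [
    [[0, 0, -3], [0, 0, 0], 1],
    [[0, 0, -5], [0, 0, 0], 1],
    [[0, 0, -10], [0, 0, 0], 1],
    [[0, 0, -20], [0, 0, 0], 1],
    [[0, 0, -25], [0, 0, 0], 1],
    [[0, 0, -30], [0, 0, 0], 1],
    [[0, 0, -30], [0, 0, 0], 1],
    [[0, 0, -25], [0, 0, 0], 1],
    [[0, 0, -12], [0, 0, 0], 1],
    [[0, 0, 0], [0, 0, 0], 1],
    [[0, 0, 0], [0, 0, 0], 1],
    [[0, 0, 0], [0, 0, 0], 1]
  ]
}}

```text
time_s: 16.1
tool_pos: [0.5532, 0.2575, 0.2025]
tool_rot: [179.8, 0.4, -10.3]
force: [-0.7, -1.2, -4.1]
grip_width: 0.0641
grasp_force: 45.0
```

```bash
python3 - <<'E'
from h import *
from cell import env
p,d,T,K=snap('wrist','w8');o=env.get_obs();print(o['tool_rot'],o['qpos'].round(1))
cv2.imwrite('pics/w8c.png',cv2.resize(p[180:420,160:480],(800,600)))
E
```

```text
16.1 [0.5532 0.2575 0.2025] [179.78   0.45 -10.3 ] [-0.71 -1.16 -4.13] 0.0641
[179.77266884   0.47275081 -10.30135003] [  -2.7   17.7  -30.    91.1    9.    74.1 -134.4]
```

View pics/w8c.png

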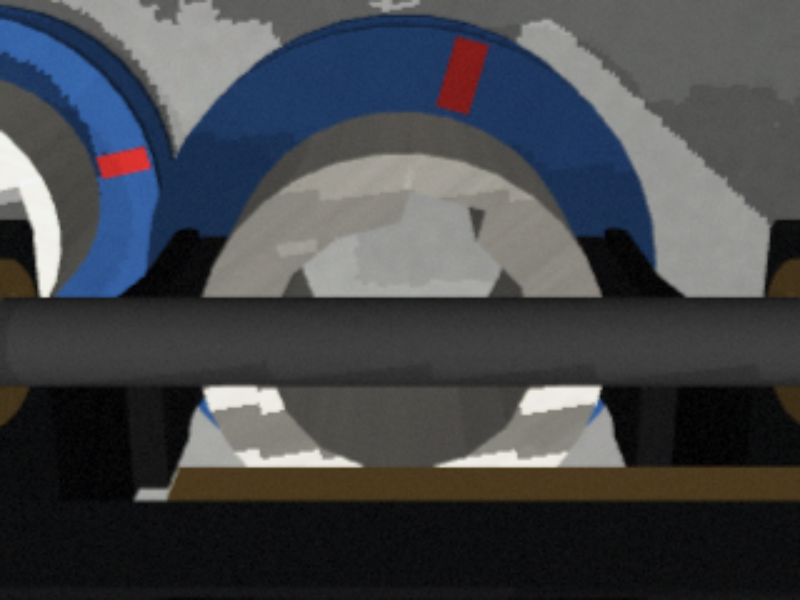

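The pulley is held level by the boss: its red mark is at crop (462,77), its rim arc's apex at (405,18), and its bore is open at (400,250).

```bash
cat > inhand.py <<'E'
from pul import *
from scipy.spatial.transform import Rotation as Ro
def inhand(tag):
    from cell import env
    p,d,T,K=snap('wrist',tag);o=env.get_obs()
    hsv=cv2.cvtColor(p,cv2.COLOR_BGR2HSV)
    # tool frame flipped to z-up: rotate frame by tool rot * 180 about x
    R=Ro.from_euler('xyz',o['tool_rot'],degrees=True).as_matrix()@np.diag([1,-1,-1]); G=np.eye(4);G[:3,:3]=R;G[:3,3]=o['tool_pos']
    Tt=np.linalg.inv(G)@T   # camera -> hand (x fwd,y left,z up)
    P,u,v=cloud(d,Tt,K); ok=(v<300)
    P,u,v=P[ok],u[ok],v[ok]
    zr=np.median(P[(np.hypot(P[:,0],P[:,1])<.047)&(np.hypot(P[:,0],P[:,1])>.036)&(abs(P[:,2]+.025)<.006)&(P[:,0]>.02)][:,2])
    zb=np.median(P[(np.hypot(P[:,0],P[:,1])<.031)&(np.hypot(P[:,0],P[:,1])>.026)&(abs(P[:,2]-.005)<.006)&(P[:,0]>0)][:,2])
    blue=cv2.inRange(hsv,(100,100,20),(130,255,255))>0
    red=(cv2.inRange(hsv,(0,120,50),(8,255,255))|cv2.inRange(hsv,(172,120,50),(180,255,255)))>0
    rim=np.zeros(d.shape,np.uint8); s=(abs(P[:,2]-zr)<.003)&(np.hypot(P[:,0],P[:,1])<.055)&(P[:,0]>.012);rim[v[s],u[s]]=1;rim&=(blue|red)
    h=max(cv2.findContours(rim,0,1)[0],key=len)[:,0];y=onz(h,zr,Tt,K)[:,:2];c=np.zeros(2)
    for i in range(9):
        e=np.hypot(*(y-c).T);k=(abs(e-.048)<.005-.0004*i)&(y[:,0]>.015);c,r=circ(y[k])
    print('rim z',zr,'boss z',zb,'rim c',c.round(4),r.round(4),k.sum())
    boss=np.zeros(d.shape,np.uint8); s=(abs(P[:,2]-zb)<.003)&(np.hypot(P[:,0],P[:,1])<.04);boss[v[s],u[s]]=1
    h=np.vstack(cv2.findContours(boss,0,1)[0])[:,0];y=onz(h,zb,Tt,K)[:,:2];cb=c.copy()
    for i in range(9):
        e=np.hypot(*(y-cb).T);k=(abs(e-.0325)<.005-.0004*i)&(y[:,0]>.003);cb,rb=circ(y[k])
    print('boss c',cb.round(4),rb.round(4),k.sum())
    yy,xx=np.nonzero(red&(rim>0));q=onz(np.c_[xx,yy],zr,Tt,K)[:,:2];mk=q.mean(0)
    print('mark',len(xx),mk.round(4),[np.degrees(np.arctan2(*(mk-k)[::-1])).round(2) for k in(c,cb)], 'axis of mark',cv2.fitLine(q.astype(np.float32),2,0,.01,.01)[:2].ravel())
    return o
E
python3 -c "
from inhand import *
inhand('w9')"
```

```text
16.15 [0.5531 0.2575 0.2023] [179.77   0.47 -10.3 ] [-0.52  0.36 -4.09] 0.064
rim z -0.024703322044792864 boss z 0.005188093788216844 rim c [ 0.0011 -0.0013] 0.0471 231
boss c [ 0.0005 -0.0014] 0.0324 217
mark 375 [ 0.0393 -0.0122] [np.float64(-15.86), np.float64(-15.51)] axis of mark [ 0.96351767 -0.26764467]
```

>>> {"name": "drive_tool", "arguments": {
  "moves": [
    [[1.5, 12, 0], [0, 0, 0], 1],
    [[3, 24, 0], [0, 0, 0], 1],
    [[4, 32, 0], [0, 0, 0], 1],
    [[4.3, 34, 0], [0, 0, 0], 1],
    [[4.3, 34, 0], [0, 0, 0], 1],
    [[4.3, 34, 0], [0, 0, 0], 1],
    [[4.3, 34, 0], [0, 0, 0], 1],
    [[4.3, 34, 0], [0, 0, 0], 1],
    [[4, 32, 0], [0, 0, 0], 1],
    [[3, 24, 0], [0, 0, 0], 1],
    [[1.8, 10.7, 0], [0, 0, 0], 1],
    [[0, 0, 0], [0, 0, -0.05], 1]
  ]
}}

```text
time_s: 17.2
tool_pos: [0.537, -0.0536, 0.2043]
tool_rot: [179.8, 0.3, -7.8]
force: [-0.4, 0.2, -4.8]
grip_width: 0.0643
grasp_force: 45.0
```

>>> {"name": "drive_tool", "arguments": {
  "moves": [
    [[0, 0, 0], [0, 0, -0.1], 1],
    [[0, 0, 0], [0, 0, -0.1], 1],
    [[0, 0, 0], [0, 0, -0.1], 1],
    [[0, 0, 0], [0, 0, -0.1], 1],
    [[0, 0, 0], [0, 0, -0.1], 1],
    [[0, 0, 0], [0, 0, -0.08], 1],
    [[0, 0, 0], [0, 0, -0.035], 1],
    [[0, 0, 0], [0, 0, 0], 1],
    [[0, 0, 0], [0, 0, 0], 1],
    [[0, 0, 0], [0, 0, 0], 1],
    [[0, 0, 0], [0, 0, 0], 1]
  ]
}}

```text
time_s: 18.12
tool_pos: [0.5379, -0.0483, 0.2049]
tool_rot: [-179.9, 0.3, 27.8]
force: [-0.2, 0.8, -4.4]
grip_width: 0.0641
grasp_force: 45.0
```

```bash
python3 -c "
from inhand import *
o=inhand('w10');print(o['tool_rot'],o['wrist_torque'].round(3))"
```

```text
18.12 [ 0.5379 -0.0483  0.2049] [-179.89    0.27   27.78] [-0.23  0.82 -4.37] 0.0641
rim z -0.02460950802678749 boss z 0.005291091718492541 rim c [ 0.0003 -0.0011] 0.0471 230
boss c [-0.0002 -0.0012] 0.0324 218
mark 377 [ 0.0385 -0.012 ] [np.float64(-15.85), np.float64(-15.51)] axis of mark [ 0.9632988 -0.2684315]
[-179.89231201    0.26903085   27.78417998] [-0.038 -0.018  0.053]
```

>>> {"name": "drive_tool", "arguments": {
  "moves": [
    [[-0.6, 0.4, 0], [0, 0.0047, 0], 1],
    [[0, 0, 8], [0, 0, 0], 1],
    [[0, 0, 12], [0, 0, 0], 1],
    [[0, 0, 10], [0, 0, 0], 1],
    [[0, 0, 6], [0, 0, 0], 1],
    [[0, 0, 2], [0, 0, 0], 1],
    [[0, 0, 0], [0, 0, 0], 1],
    [[0, 0, 0], [0, 0, 0], 1]
  ]
}}

```text
time_s: 18.83
tool_pos: [0.5378, -0.0489, 0.167]
tool_rot: [-179.9, -0.0, 27.8]
force: [0.7, 0.1, -3.7]
grip_width: 0.0641
grasp_force: 45.0
```

>>> {"name": "drive_tool", "arguments": {
  "moves": [
    [[0, 0, 1], [0, 0, 0], 1],
    [[0, 0, 1], [0, 0, 0], 1],
    [[0, 0, 1], [0, 0, 0], 1],
    [[0, 0, 0], [0, 0, 0], 1]
  ]
}}

```text
time_s: 19.17
tool_pos: [0.5377, -0.049, 0.1641]
tool_rot: [-179.9, -0.0, 27.8]
force: [-0.9, -0.3, -4.7]
grip_width: 0.0636
grasp_force: 45.0
```

>>> {"name": "drive_tool", "arguments": {
  "moves": [
    [[0, 0, 0.7], [0, 0, 0], 1],
    [[0, 0, 0.7], [0, 0, 0], 1],
    [[0, 0, 0.7], [0, 0, 0], 1],
    [[0, 0, 0], [0, 0, 0], 1],
    [[0, 0, 0], [0, 0, 0], 1]
  ]
}}

```text
time_s: 19.58
tool_pos: [0.5376, -0.0489, 0.1619]
tool_rot: [-179.9, -0.0, 27.8]
force: [0.1, 0.0, -4.6]
grip_width: 0.0639
grasp_force: 45.0
```

>>> {"name": "drive_tool", "arguments": {
  "moves": [
    [[0, 0, 0.7], [0, 0, 0], 1],
    [[0, 0, 0.7], [0, 0, 0], 1],
    [[0, 0, 0], [0, 0, 0], 1],
    [[0, 0, 0], [0, 0, 0], 1]
  ]
}}

```text
time_s: 19.92
tool_pos: [0.5376, -0.0489, 0.1605]
tool_rot: [-179.9, -0.0, 27.8]
force: [-0.1, -0.7, -5.3]
grip_width: 0.0641
grasp_force: 45.0
```

>>> {"name": "drive_tool", "arguments": {
  "moves": [
    [[0, 0, 0.7], [0, 0, 0], 1],
    [[0, 0, 0.7], [0, 0, 0], 1],
    [[0, 0, 0.7], [0, 0, 0], 1],
    [[0, 0, 0], [0, 0, 0], 1],
    [[0, 0, 0], [0, 0, 0], 1]
  ]
}}

```text
time_s: 20.33
tool_pos: [0.5376, -0.0489, 0.1584]
tool_rot: [-179.9, 0.0, 27.8]
force: [0.1, 0.9, -3.6]
grip_width: 0.0639
grasp_force: 45.0
```

>>> {"name": "drive_tool", "arguments": {
  "moves": [
    [[0, 0, 0.7], [0, 0, 0], 1],
    [[0, 0, 0.7], [0, 0, 0], 1],
    [[0, 0, 0.7], [0, 0, 0], 1],
    [[0, 0, 0.7], [0, 0, 0], 1],
    [[0, 0, 0], [0, 0, 0], 1],
    [[0, 0, 0], [0, 0, 0], 1]
  ]
}}

```text
time_s: 20.83
tool_pos: [0.5376, -0.0489, 0.1556]
tool_rot: [-179.9, 0.0, 27.8]
force: [0.2, -0.0, -4.3]
grip_width: 0.064
grasp_force: 45.0
```

>>> {"name": "drive_tool", "arguments": {
  "moves": [
    [[0, 0, 1], [0, 0, 0], 1],
    [[0, 0, 1], [0, 0, 0], 1],
    [[0, 0, 1], [0, 0, 0], 1],
    [[0, 0, 1], [0, 0, 0], 1],
    [[0, 0, 1], [0, 0, 0], 1],
    [[0, 0, 0], [0, 0, 0], 1]
  ]
}}

```text
time_s: 21.33
tool_pos: [0.5375, -0.0489, 0.1504]
tool_rot: [-179.9, 0.0, 27.8]
force: [-1.0, -0.1, -4.9]
grip_width: 0.0642
grasp_force: 45.0
```

>>> {"name": "drive_tool", "arguments": {
  "moves": [
    [[0, 0, 1.5], [0, 0, 0], 1],
    [[0, 0, 2], [0, 0, 0], 1],
    [[0, 0, 2], [0, 0, 0], 1],
    [[0, 0, 2], [0, 0, 0], 1],
    [[0, 0, 2], [0, 0, 0], 1],
    [[0, 0, 1.5], [0, 0, 0], 1],
    [[0, 0, 0], [0, 0, 0], 1]
  ]
}}

```text
time_s: 21.92
tool_pos: [0.5373, -0.0489, 0.1392]
tool_rot: [-179.9, 0.0, 27.8]
force: [-0.1, 0.2, -5.3]
grip_width: 0.0641
grasp_force: 45.0
```

>>> {"name": "drive_tool", "arguments": {
  "moves": [
    [[0, 0, 1.5], [0, 0, 0], 1],
    [[0, 0, 2], [0, 0, 0], 1],
    [[0, 0, 2], [0, 0, 0], 1],
    [[0, 0, 2], [0, 0, 0], 1],
    [[0, 0, 2], [0, 0, 0], 1],
    [[0, 0, 1.5], [0, 0, 0], 1],
    [[0, 0, 0], [0, 0, 0], 1]
  ]
}}

```text
time_s: 22.5
tool_pos: [0.5374, -0.0489, 0.1282]
tool_rot: [-179.9, 0.0, 27.8]
force: [0.4, 0.7, -4.5]
grip_width: 0.0641
grasp_force: 45.0
```

>>> {"name": "drive_tool", "arguments": {
  "moves": [
    [[0, 0, 1.5], [0, 0, 0], 1],
    [[0, 0, 1.5], [0, 0, 0], 1],
    [[0, 0, 1], [0, 0, 0], 1],
    [[0, 0, 0.5], [0, 0, 0], 1],
    [[0, 0, 0], [0, 0, 0], 1],
    [[0, 0, 0], [0, 0, 0], 1]
  ]
}}

```text
time_s: 23.0
tool_pos: [0.5377, -0.0489, 0.1242]
tool_rot: [-179.9, -0.0, 27.8]
force: [1.0, 0.0, -4.9]
grip_width: 0.0642
grasp_force: 45.0
```

>>> {"name": "drive_tool", "arguments": {
  "moves": [
    [[0, 0, 0.3], [0, 0, 0], 1],
    [[0, 0, 0.3], [0, 0, 0], 1],
    [[0, 0, 0], [0, 0, 0], 1],
    [[0, 0, 0], [0, 0, 0], 1]
  ]
}}

```text
time_s: 23.33
tool_pos: [0.5377, -0.0489, 0.1236]
tool_rot: [-179.9, -0.0, 27.8]
force: [-0.4, 0.2, -3.8]
grip_width: 0.0641
grasp_force: 45.0
```

>>> {"name": "drive_tool", "arguments": {
  "moves": [
    [[0, 0, 0.3], [0, 0, 0], 1],
    [[0, 0, 0.3], [0, 0, 0], 1],
    [[0, 0, 0.3], [0, 0, 0], 1],
    [[0, 0, 0], [0, 0, 0], 1],
    [[0, 0, 0], [0, 0, 0], 1]
  ]
}}

```text
time_s: 23.75
tool_pos: [0.5378, -0.0488, 0.1231]
tool_rot: [-179.9, -0.0, 27.8]
force: [-0.5, -0.2, -1.6]
grip_width: 0.0641
grasp_force: 45.0
```

Contact at the shoulder: the load fell from −4.5 to −1.6 N. One more light push, then a slow release.

>>> {"name": "drive_tool", "arguments": {
  "moves": [
    [[0, 0, 0.4], [0, 0, 0], 1],
    [[0, 0, 0], [0, 0, 0], 1],
    [[0, 0, 0], [0, 0, 0], 1]
  ]
}}

```text
time_s: 24.0
tool_pos: [0.5378, -0.0488, 0.123]
tool_rot: [-179.9, -0.0, 27.8]
force: [-2.5, 0.7, 3.9]
grip_width: 0.0641
grasp_force: 44.9
```

>>> {"name": "drive_tool", "arguments": {
  "moves": [
    [[0, 0, 0], [0, 0, 0], 0.2],
    [[0, 0, 0], [0, 0, 0], 0.1],
    [[0, 0, 0], [0, 0, 0], 0],
    [[0, 0, 0], [0, 0, 0], 0],
    [[0, 0, 0], [0, 0, 0], 0],
    [[0, 0, 0], [0, 0, 0], 0],
    [[0, 0, -5], [0, 0, 0], 0],
    [[0, 0, -15], [0, 0, 0], 0],
    [[0, 0, -30], [0, 0, 0], 0],
    [[-20, 0, -35], [0, 0, 0], 0],
    [[-35, 0, -20], [0, 0, 0], 0],
    [[0, 0, 0], [0, 0, 0], 0]
  ]
}}

```text
time_s: 25.0
tool_pos: [0.4881, -0.0784, 0.2328]
tool_rot: [179.7, -0.2, 27.6]
force: [0.9, -0.3, -0.4]
grip_width: 0.0868
grasp_force: 0.0
```

```bash
python3 - <<'E'
from h import *
p,d,T,K=snap('wrist','w11');snap('side','s11')
P,u,v=cloud(d,T,K);r=np.hypot(P[:,0]-.5375,P[:,1]+.0495)
for n,a,b in(('shaft',0,.01),('boss',.0265,.031),('rim',.038,.046)):
    m=(r>=a)&(r<b)&(P[:,0]>.53);print(n,np.percentile(P[m][:,2],[25,50,75]).round(4))
a=np.radians(12.15);L=(P[:,:2]-[.5376,-.0500])@np.array([[np.cos(a),-np.sin(a)],[np.sin(a),np.cos(a)]])
m=(abs(L[:,0]-.019)<.003)&(abs(L[:,1])<.003);print('key',np.median(P[m][:,2]))
s=load('s11')[0]
cv2.imwrite('pics/c11.png',np.hstack([cv2.resize(p[60:300,200:440],(400,400)),cv2.resize(s[200:440,220:460],(400,400))]))
E
```

```text
25.0 [ 0.4881 -0.0784  0.2328] [179.69  -0.19  27.56] [ 0.88 -0.26 -0.4 ] 0.0868
25.05 [ 0.489  -0.0769  0.2306] [179.8   -0.2   27.59] [ 0.55 -0.   -0.23] 0.087
shaft [0.1179 0.1183 0.1188]
boss [0.1278 0.1282 0.1287]
rim [0.0979 0.0984 0.0991]
key 0.11423328158544654
```

View pics/c11.png

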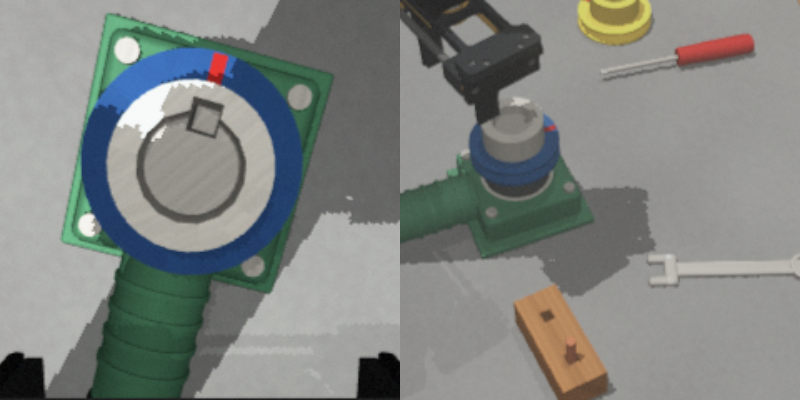

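The pulley is home: boss top at 128 mm, rim top at 98 mm, and the key (top at 114 mm) sits in the keyway at crop (205,115). The pin, screwdriver and wrench have not been moved. Handing in.

>>> {"name": "drive_tool", "arguments": {
  "moves": [
    [[0, 0, 0], [0, 0, 0], 0],
    [[0, 0, 0], [0, 0, 0], 0],
    [[0, 0, 0], [0, 0, 0], 0]
  ]
}}

```text
time_s: 25.35
tool_pos: [0.489, -0.0739, 0.226]
tool_rot: [-179.8, 0.1, 27.9]
force: [1.0, 0.2, -0.4]
grip_width: 0.0871
grasp_force: 0.0
```

```bash
python3 -c "
from cell import env
print(env.sign_off())"
```

```text
the job is handed in; nothing more can be done
None
```

The key is down in the spindle slot and the pulley is fully home on the shoulder with its keyway over the key; both were released and the job was handed in at about 25 s, with no verdict returned.

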